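# Refill the sweet jar from the upper storage tray

## Task

Refill the resident's sweet jar: take the lid off the glass jar (it only sits on, not screwed down), lift the upper of the two stacked clear trays off the lower one and tip it over the jar so that all six sweets slide down its low ramped front into the jar. Put the empty tray back on the lower one, nested as it was, and set the lid squarely back on the jar, seated all round. Leave the lower tray and the other things on the table where they are, keep the jar standing and spill no sweets.

Things in the scene. Friction and masses are not known exactly. Their poses are not given: they have to be found in the camera images.
- jar: Clear glass storage jar, loose, about 0.4 kg, 120 mm tall: body 100 mm across, neck 90 mm across over the top 19 mm, mouth 82 mm across inside, inner floor 6 mm up. Origin: centre of its underside; z up. It stands on the left or on the right of the table, the tray stack on the other side.
- lid: White plastic lid, loose, 45 g, 104 mm across: skirt 14 mm deep (99 mm inside) under a 4 mm disc; on top a straight grip bar along the lid's x, 66 mm long, 18 wide (y), 18 high. Origin: centre of the skirt's lower edge, 18 mm below the disc's top, 36 below the bar's top; seated on the jar, 106 mm above the jar's origin. Any yaw. To put it down, the table is bare for 65 mm around x = 0.43, y = 0.
- lower_tray: Clear plastic storage tray, 160 mm long (x), 62 mm wide (y), 40 mm high, holding dressings, loose, about 0.35 kg. Same shape as the upper tray, its ramped front end at -x, towards the robot. Origin: centre of its underside; z up. It stays on the table.
- upper_tray: Same clear tray stacked on the lower one, loose, 90 g, with six sweets. Origin: centre of its underside; x along it, y across. 62 mm wide outside: grip across. Side walls 40 mm high, 28 mm for the front 30 mm. Floor 7 mm up, ramping up 18 degrees over the front 30 mm; no front wall. Two 4 mm foot runners nest in the tray below, 3 mm spare a side. Stacked: origin 36 mm above the lower's, same yaw.
- tray_lip (a point): Middle of the upper tray's front lip, at the top edge of the ramp: (-80, 0, 17) mm in the upper tray's frame, axes as the tray's.
- sweet0_center (a point): Centre of sweet 0: one of six alike hard amber boiled sweets, loose discs 24 mm across and 15 mm thick, 10 g, smooth: they slide on the tray with a friction coefficient of 0.3 to 0.45, so tip the tray to 45 degrees or more, best 55, for all to clear the ramp. At the start all lie flat on the upper tray's floor.
- sweet1_center (a point): Centre of sweet 1: as sweet 0.
- sweet2_center (a point): Centre of sweet 2: as sweet 0.
- sweet3_center (a point): Centre of sweet 3: as sweet 0.
- sweet4_center (a point): Centre of sweet 4: as sweet 0.
- sweet5_center (a point): Centre of sweet 5: as sweet 0.
- pill_crusher: Bystander: white plastic lever pill crusher, 180 x 66 mm, about 120 mm high, loose, at the right side. Origin under its centre.
- spoon: Bystander: silver metal spoon, 170 mm long, lying between jar and trays, loose. Origin under its middle.
- glasses_case: Bystander: dark blue eyeglass case, 64 x 160 x 42 mm, loose, near the far edge. Origin under its centre.
- beaker: Bystander: clear plastic drinking mug, 74 mm across, 95 mm tall, loose, at the left side. Origin under its centre.
- pill_organiser: Bystander: week pill box, 36 x 162 x 25 mm, fixed, at the far side in the middle. Origin under its centre.
- jug: Bystander: water jug with white lid and handle, 116 mm across, 186 mm tall, fixed, at the left side. Origin under its centre.
- remote: Bystander: grey remote control, 48 x 165 x 20 mm, fixed, at the far side. Origin under its centre.
- tissue_box: Bystander: tissue box, 220 x 115 x 71 mm, fixed, at the right side. Origin under its centre.
Things that resemble listed ones, but are neither listed nor needed, are in the scene too. What is shaped like the upper_tray but pink or yellow is not meant. What is shaped like the lid but pink is not meant.

How it is judged:
By the outcome, as a careful person would: the job done as asked, in the order asked, and still so for the second after the job is handed in, with the robot touching nothing.
It also fails if it takes over 72 s, if anything falls off the work surface, if the arm or the gripper's body presses on something with over 40 N, if the wrist force passes 120 N, or if a joint passes its speed limit or range.

## Robot

A 6-joint arm with a two-finger parallel gripper is mounted at the origin on the work surface. World frame = base frame: x ahead of the robot, y to its left, z up, the work surface at z = 0. Lengths are in m, angles in rad, forces in N, time in s.
With the tool pointing down it reaches from about 0.375 to 0.9 m from the base axis. Payload 3.1 kg.
Tool frame: the origin (TCP) lies between the finger pads; the fingertips stand 22 mm ahead of it and the grasp point (between the pads) lies 3 mm ahead of it (tcp_to_tips is the distance from the TCP to the fingertips, in m); z points along the fingers, y is the line along which they close (so a half turn about z gives the same grasp; the last joint's range is limited). The gripper opens to 85 mm and grips with 20 to 120 N. Pads are 22 mm wide; open, the fingers measure 114 mm over their backs; the gripper's body (76 mm by 85 mm) begins 54 mm behind the grasp point. The pads swing forward as they close: fully open they stand 13 mm farther back than shut.
Start: joints at [-1.478, 0.527, 1.433, -0, 1.181, -0.178], TCP at [0.167, -0.602, 0.253] pointing down, gripper open.
Joint ranges: [-3.08, 3.08], [-0.75, 2.2], [0.22, 2.44], [-1.43, 4.57], [0, 2.65], [-2.85, 2.85]. Speed limits (rad/s): [2.79, 2.79, 3.14, 3.14, 3.14, 3.14].

## Interface

Orientations are given as a unit quaternion [w, x, y, z].
In Python, from bench import get_obs, get_image, hand_in, recognise, cut_out, mark_of, tcp_to_tips gives the robot as it stands.
- The arm moves only by the shell command python3 -m creep 'ROWS' [OPENING] [FORCE]. ROWS is JSON, one flat list of numbers, 4 for each row, row after row: the shift along the tool's x, y, z scaled (see below), then the turn about the tool's z scaled (see below). A call has 1 to 5 rows; each row is the pose to reach, as a shift and turn from the pose commanded when the call began, along the tool's axes at that moment; what a row does not reach only later rows make up. The controller multiplies each number of a shift by 0.5 m and each number of a turn by 90 degrees. A row lasts 1/12 s, in which the tool goes at most 41.7 mm and 7.16 degrees, less where a joint would pass 70% of its speed; a pose out of reach is approached as far as the arm can. A call with a number of a shift or a turn outside -1 to 1 is refused whole. A call with a gripper value outside its range is refused whole. OPENING is the opening, from 0 (shut) to 1 (fully open), set as the call begins (- or left out, the last holds). The fingers move at their own pace and stop on an object; FORCE is the grip in N (left out, the last holds). Time passes only in rows, so rows that repeat a pose let the fingers close. It gives the time, the measured TCP pose, the force, the opening and the grip force at its end, in the units of the state.
- get_obs(): the state, without advancing time (a new reading comes with each control period).
- get_image(name): name is "side" or "top"; returns a dict with "frame" (400x640x3 uint8, red, green, blue), "z_map" (400x640 float32, m along the optical axis (not along the pixel's ray), 0 where there is no reading), "fx", "fy", "cx", "cy" (pixels), "cam_to_world" (4x4, takes a point from camera to world coordinates). Camera axes: x right, y down, z forward; pixel columns grow to the right and rows downward; lengths in m; the calibration is good to about 2 mm. A picture is of the moment at which its call begins.
- hand_in(): hands the job in; it is judged then, once.
Trained networks look in a picture, given as the dict that the camera call returned (one of the last four; its "shot" number tells which), for a name from the list of things; names that differ only in an ending like _2 or _b are one class to them, and where a whole thing is asked for, a point or a joint stands for the part that bears it (a point fixed in the world has none). Each returns a list of dicts, best first, with "conf" (0 to 1); they miss things now and then, are a little off and sometimes report something else, mostly with a low value. They report only what shows in the picture. A call takes as long as a camera call. They do not tell look-alikes from the thing itself.
- recognise(picture, label): "centre" ([x, y, z] in m, in world coordinates, good to about 4 mm: the middle of the surface that is visible of it).
- cut_out(picture, label): "mask" (400x640 bool, what is visible of it).
- mark_of(picture, label): "centre" ([x, y, z] in m, in world coordinates, good to about 4 mm: a listed point, or the origin of a listed thing).
The state is a dict: "time": time; "joint_pos": joint angles; "dq": joint speeds; "joint_efforts": joint torques, N m; "eef_pos": TCP position; "orientation": TCP orientation; "ft_force": force on the tool from outside, world axes, zero at the start; "wrist_torque": the same for the moment, N m; "width": finger opening in m; "finger_force": force on a finger pad.
Only numpy, scipy, OpenCV 4.12 (cv2) and the standard library are available. Lean on these libraries where they do the work, as an engineer would, in place of code of your own. Each camera call takes 0.05 s, during which the arm holds its last target. There are 200 camera calls.

## Working session

There is one attempt and no reset: what is moved stays moved. The work goes in short steps, Python scripts to look and compute and a shell command to move; the robot and the scene stay as the last step left them, time stands still between calls to the robot, and variables do not carry over. Pictures are saved under pics/ and viewed, at most 10 in all, crops included, and the job is handed in when it is done.

```bash
ls; mkdir -p pics; cat > h.py <<'E'
import numpy as np, cv2
from bench import *
def world(im,mask=None):
    z=im["z_map"]; v,u=np.indices(z.shape)
    P=np.stack([(u-im["cx"])/im["fx"]*z,(v-im["cy"])/im["fy"]*z,z],-1)
    T=np.array(im["cam_to_world"]); W=P@T[:3,:3].T+T[:3,3]
    W[z<=0]=np.nan
    return W if mask is None else W[mask&(z>0)]
def proj(im,p):
    T=np.linalg.inv(np.array(im["cam_to_world"])); c=T[:3,:3]@np.array(p)+T[:3,3]
    return (round(im["fx"]*c[0]/c[2]+im["cx"]),round(im["fy"]*c[1]/c[2]+im["cy"]))
def save(im,n): cv2.imwrite("pics/"+n,im["frame"][:,:,::-1])
E
python3 - <<'E'
from h import *
for n in("top","side"):
    im=get_image(n); save(im,n+"0.png")
    print(n,np.round(im["cam_to_world"],3).tolist(),im["fx"])
    for l in ["jar","lid","lower_tray","upper_tray","tray_lip","sweet0_center","spoon","pill_crusher","jug","beaker","tissue_box","glasses_case","pill_organiser","remote"]:
        for r in mark_of(im,l)[:7]: print(l,round(r["conf"],2),np.round(r["centre"],3),proj(im,r["centre"]))
o=get_obs();print(o["orientation"],o["width"],tcp_to_tips)
E
```

```text
pics
top [[0.029, -0.997, 0.066, 0.391], [-0.999, -0.03, -0.01, 0.011], [0.012, -0.066, -0.998, 1.409], [0.0, 0.0, 0.0, 1.0]] 480.09601530772755
jar 0.55 [ 0.506 -0.218  0.001] (394, 186)
jar 0.22 [ 0.506 -0.221  0.104] (401, 183)
lid 0.93 [ 0.353 -0.156 -0.006] (372, 237)
lid 0.76 [ 0.51  -0.22   0.108] (401, 182)
lid 0.63 [0.598 0.179 0.049] (258, 148)
lower_tray 0.47 [0.756 0.005 0.001] (321, 100)
lower_tray 0.38 [ 0.548  0.197 -0.003] (254, 168)
upper_tray 0.98 [0.162 0.324 0.002] (205, 299)
upper_tray 0.86 [ 0.342  0.184 -0.002] (255, 238)
upper_tray 0.56 [0.546 0.201 0.036] (251, 167)
tray_lip 0.93 [0.285 0.24  0.016] (235, 257)
tray_lip 0.72 [0.229 0.369 0.016] (189, 276)
tray_lip 0.31 [0.598 0.183 0.049] (257, 148)
sweet0_center 0.56 [0.512 0.181 0.049] (257, 178)
spoon 0.63 [0.615 0.002 0.002] (321, 147)
spoon 0.29 [0.546 0.186 0.05 ] (256, 166)
pill_crusher 0.88 [ 0.411 -0.444 -0.001] (470, 221)
jug 0.73 [0.348 0.445 0.001] (166, 233)
jug 0.27 [0.617 0.002 0.003] (321, 146)
beaker 0.66 [0.564 0.428 0.004] (175, 159)
tissue_box 0.71 [ 0.678 -0.448 -0.005] (472, 131)
glasses_
[... 891 characters left out ...]
[ 0.675 -0.444 -0.001] (279, 145)
sweet0_center 0.38 [0.51  0.183 0.05 ] (293, 243)
spoon 0.72 [0.618 0.003 0.004] (268, 213)
pill_crusher 0.72 [ 0.411 -0.447 -0.002] (348, 148)
jug 0.72 [ 0.352  0.446 -0.   ] (352, 356)
beaker 0.89 [0.561 0.426 0.   ] (249, 337)
beaker 0.45 [ 0.775  0.195 -0.002] (191, 254)
tissue_box 0.87 [ 0.675 -0.445 -0.   ] (279, 145)
glasses_case 0.85 [ 0.753 -0.222  0.002] (244, 172)
pill_organiser 0.75 [0.619 0.001 0.005] (268, 212)
pill_organiser 0.57 [0.757 0.006 0.001] (222, 211)
pill_organiser 0.39 [0.596 0.18  0.053] (259, 239)
remote 0.69 [ 0.776  0.195 -0.005] (191, 255)
[-3.25932666e-06  9.90848060e-01  1.34981934e-01 -8.89112245e-07] 0.085253425480858 0.022
```

View pics/top0.png

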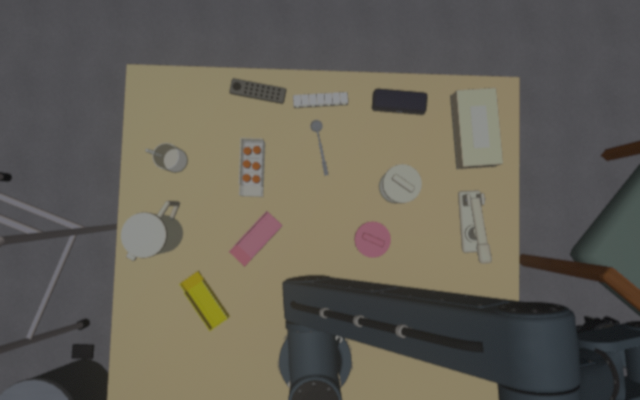

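View pics/side0.png

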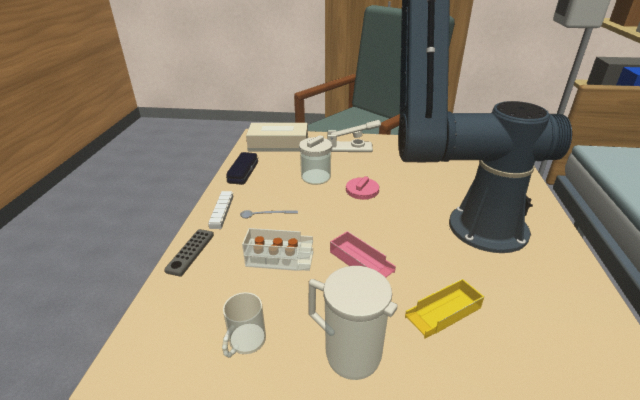

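The scene shows three trays: clear stack at top-pixel (252,167), pink (256,238) and yellow (205,300). The clear one holds amber sweets, so it fits. There are two lids: white on the jar at (401,183) and pink on the table at (372,238). White fits. I'll confirm both in an enlarged crop and measure the yaws.

```bash
python3 - <<'E'
from h import *
im=get_image("top"); f=im["frame"]
a=cv2.resize(f[130:205,225:280],None,fx=7,fy=7,interpolation=2); b=cv2.resize(f[155:215,365:440],None,fx=7,fy=7,interpolation=2)
H=525; b=cv2.copyMakeBorder(b,0,H-b.shape[0],0,0,0); 
cv2.imwrite("pics/crop.png",cv2.resize(np.hstack([a,b]),(790,453))[:,:,::-1])
W=world(im)
m=(W[...,2]>.131)&(abs(W[...,0]-.51)<.06)&(abs(W[...,1]+.22)<.06)
p=W[m]; print("bar",len(p),np.round(np.median(p,0),4),np.round(np.unique(np.round(p[:,2],3))[-3:],3))
r=cv2.minAreaRect(p[:,:2].astype(np.float32)); print(r)
m=(W[...,2]>.115)&(W[...,2]<.131)&(abs(W[...,0]-.51)<.07)&(abs(W[...,1]+.22)<.07); q=W[m]
print("lid",cv2.minEnclosingCircle(np.vstack([p,q])[:,:2].astype(np.float32)),np.median(q[:,2]))
for l in("upper_tray","lower_tray"):
  for c in cut_out(im,l):
    q=world(im,c["mask"]); q=q[(q[:,2]>.02)]
    if len(q)>20: print(l,c["conf"],len(q),cv2.minAreaRect(q[:,:2].astype(np.float32)),np.percentile(q[:,2],[5,50,95]))
m=(W[...,2]>.035)&(abs(W[...,0]-.545)<.12)&(abs(W[...,1]-.194)<.06);q=W[m];print(len(q),cv2.minAreaRect(q[:,:2].astype(np.float32)),np.percentile(q[:,2],[2,50,98]))
# sweets
hsv=cv2.cvtColor(f,cv2.COLOR_RGB2HSV);s=((hsv[...,0]<15)&(hsv[...,1]>150)&(hsv[...,2]>90)).astype(np.uint8);n,L,st,c=cv2.connectedComponentsWithStats(s)
for i in range(1,n):
  if st[i,4]>10: print("sw",np.round(c[i]),st[i,4],np.round(np.nanmedian(W[L==i],0),3))
E
```

```text
bar 176 [ 0.5032 -0.2186  0.1407] [0.146 0.147 0.148]
((0.49667268991470337, -0.21361872553825378), (0.06446833163499832, 0.03875132277607918), 50.93735885620117)
lid ((0.5034592151641846, -0.2196759581565857), 0.053274109959602356) 0.12368905636213146
upper_tray 0.9 1051 ((0.5417192578315735, 0.19701972603797913), (0.16134953498840332, 0.06346842646598816), 0.41700759530067444) [0.03887763 0.04681044 0.0764629 ]
upper_tray 0.85 186 ((0.34125474095344543, 0.18116788566112518), (0.06258190423250198, 0.15791338682174683), 48.874053955078125) [0.02181047 0.03782439 0.04435192]
upper_tray 0.59 338 ((0.1606014370918274, 0.3203103542327881), (0.15655021369457245, 0.0645352378487587), 36.78901290893555) [0.02203901 0.03422714 0.04270409]
1367 ((0.5417192578315735, 0.19701972603797913), (0.16134953498840332, 0.06346842646598816), 0.41700759530067444) [0.03763155 0.05103564 0.07774257]
sw [256. 150.] 23 [0.592 0.185 0.058]
sw [247. 151.] 23 [0.589 0.21  0.056]
sw [246. 164.] 21 [0.551 0.211 0.059]
sw [256. 166.] 23 [0.546 0.184 0.058]
sw [246. 178.] 21 [0.512 0.211 0.057]
sw [256. 179.] 21 [0.51  0.183 0.057]
```

```bash
python3 -m creep '[0,0.08,0,0, 0,0.16,0,0, 0,0.24,0,0, 0,0.32,0,0, 0,0.4,0,0]'; python3 -m creep '[0,0.08,0,0, 0,0.16,0,0, 0,0.24,0,0, 0,0.32,0,0, 0,0.4,0,0]'; python3 -m creep '[0,0.08,0,0, 0,0.16,0,0, 0,0.24,0,0, 0,0.32,0,0, 0,0.4,0,0]'; python3 -c "
from bench import *
o=get_obs();print(o['joint_pos'],o['eef_pos'],o['orientation'],o['time'])"
```

```text
time: 2.07
eef_pos: [0.2212, -0.7963, 0.2535]
orientation: [0.0, 0.991, 0.135, 0.0]
ft_force: [0.7, -1.2, 0.2]
width: 0.0852
finger_force: 0.0
time: 2.48
eef_pos: [0.254, -0.9133, 0.2302]
orientation: [0.008, 0.991, 0.135, 0.002]
ft_force: [0.3, -0.6, -2.8]
width: 0.0852
finger_force: 0.0
time: 2.9
eef_pos: [0.258, -0.9293, 0.2194]
orientation: [0.031, 0.99, 0.135, 0.004]
ft_force: [0.8, -0.7, 0.1]
width: 0.0853
finger_force: 0.0
[-1.417385    1.13706138  0.21828572  0.0071601   1.72350504 -0.11608936] [ 0.25798098 -0.92930376  0.21943985] [0.03129377 0.99035297 0.13492532 0.00410421] 2.9
```

View pics/crop.png

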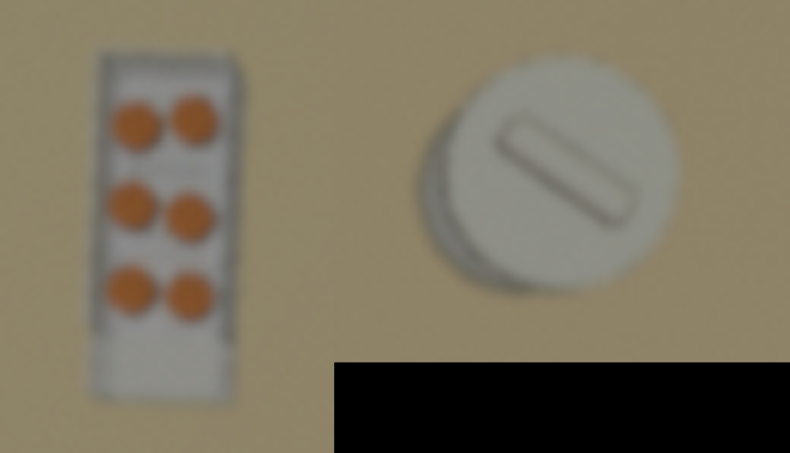

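The crop confirms it: the clear stack with six amber sweets is on the left (front ramp at the bottom, towards the robot), and the white lid is on the jar. Its bar runs from upper left to lower right in the picture. Over-reaching tilts the tool a little, so I'll check whether that tilt stays on the way back.

```bash
python3 -m creep '[0,-0.08,0,0, 0,-0.16,0,0, 0,-0.24,0,0, 0,-0.32,0,0, 0,-0.4,0,0]'; python3 -c "
from bench import *
from scipy.spatial.transform import Rotation as R
import numpy as np
o=get_obs();q=o['orientation'];print(np.round(o['joint_pos'],3),o['eef_pos'],o['time']);print(R.from_quat([q[1],q[2],q[3],q[0]]).as_matrix().round(3))"
```

```text
time: 3.32
eef_pos: [0.2083, -0.7502, 0.2076]
orientation: [0.031, 0.99, 0.135, 0.004]
ft_force: [0.1, -0.9, -0.6]
width: 0.0856
finger_force: 0.0
[-1.446  0.765  1.081  0.009  1.233 -0.149] [ 0.20834641 -0.75015578  0.20764376] 3.3167
[[ 0.964  0.267  0.016]
 [ 0.268 -0.962 -0.061]
 [-0.     0.063 -0.998]]
```

```bash
cat >> h.py <<'E'
from scipy.spatial.transform import Rotation as Ro
def Rm(): 
    q=get_obs()["orientation"]; return Ro.from_quat([q[1],q[2],q[3],q[0]]).as_matrix()
def st():
    o=get_obs();M=Rm();print("J",np.round(o['joint_pos'],3),"p",np.round(o['eef_pos'],4),"x",np.round(M[:,0],3),"y",np.round(M[:,1],3),"z",np.round(M[:,2],3),"t",round(o['time'],2),"F",np.round(o['ft_force'],1),"w",round(o['width'],4),"ff",round(o['finger_force'],1))
E
python3 -m creep '[0,-0.08,-0.01,0, 0,-0.16,-0.02,0, 0,-0.24,-0.03,0, 0,-0.32,-0.04,0, 0,-0.4,-0.05,0]'>/dev/null;python3 -m creep '[0,-0.08,0,0, 0,-0.16,0,0, 0,-0.24,0,0, 0,-0.32,0,0, 0,-0.4,0,0]'>/dev/null;python3 -c "from h import *;st()"; python3 -m creep '[0,-0.08,0,0, 0,-0.16,0,0, 0,-0.24,0,0, 0,-0.32,0,0, 0,-0.4,0,0]'>/dev/null;python3 -c "from h import *;st()"
python3 - <<'E'
from h import *
im=get_image("top");W=world(im)
m=(W[...,2]>.133)&(W[...,2]<.155)&(abs(W[...,0]-.505)<.045)&(abs(W[...,1]+.22)<.045); p=W[m][:,:2]
c=p.mean(0);u,s,vt=np.linalg.svd(p-c);print("bar",len(p),c,np.degrees(np.arctan2(vt[0,1],vt[0,0])),s/np.sqrt(len(p))*np.sqrt(12))
E
```

```text
J [-1.612  0.261  2.108  0.028  0.712 -0.333] p [ 0.1013 -0.3647  0.2081] x [ 0.963  0.268 -0.001] y [ 0.268 -0.961  0.064] z [ 0.016 -0.062 -0.998] t 4.15 F [ 0.3 -0.3 -0.1] w 0.0855 ff 0.0
J [-1.915 -0.031  2.439  0.039  0.694 -0.644] p [ 0.0535 -0.2003  0.2203] x [ 0.964  0.267 -0.003] y [ 0.267 -0.963  0.048] z [ 0.01  -0.047 -0.999] t 4.57 F [-0.6 -1.   0.1] w 0.085 ff 0.0
bar 171 [ 0.50307548 -0.21871279] -123.64763277590156 [0.06531477 0.01834238]
```

```bash
cat >> h.py <<'E'
def plan(p,turn=0,step=.19):
    """per-call shift units (tool axes) and turn units from the present pose; turn in deg about tool z"""
    o=get_obs();M=Rm();d=np.array(p)-o["eef_pos"];n=max(1,int(np.ceil(max(np.linalg.norm(d)/step,abs(turn)/33))))
    for i in range(n):
        Mi=M@Ro.from_euler("z",turn*i/n,degrees=True).as_matrix()
        print("call",i,np.round(Mi.T@d/n/.5,3),round(turn/n/90,3))
E
python3 -c "
from h import *
plan([.504,-.219,.22],-40.5)"
```

```text
call 0 [0.285 0.095 0.004] -0.15
call 1 [0.255 0.159 0.004] -0.15
call 2 [0.211 0.214 0.004] -0.15
```

```bash
python3 -m creep '[0.07,0.024,0.001,-0.04,0.14,0.048,0.002,-0.08,0.21,0.07,0.003,-0.12,0.285,0.095,0.004,-0.15,0.285,0.095,0.004,-0.15]' 0.5 >/dev/null; python3 -m creep '[0.07,0.04,0.001,-0.04,0.14,0.08,0.002,-0.08,0.2,0.12,0.003,-0.12,0.255,0.159,0.004,-0.15,0.255,0.159,0.004,-0.15]' >/dev/null; python3 -m creep '[0.06,0.06,0.001,-0.04,0.12,0.12,0.002,-0.08,0.17,0.17,0.003,-0.12,0.211,0.214,0.004,-0.15,0.211,0.214,0.004,-0.15]' >/dev/null;  python3 -c "
from h import *
st();plan([.504,-.219,.151],0)"
```

```text
J [-0.598  0.467  1.662 -0.033  0.97   0.011] p [ 0.5116 -0.2231  0.2209] x [ 0.557  0.83  -0.028] y [ 0.831 -0.555  0.043] z [ 0.021 -0.047 -0.999] t 5.87 F [ 1.1 -1.2  0.1] w 0.0432 ff 0.0
call 0 [ 0.002 -0.023  0.139] 0.0
```

```bash
python3 -m creep '[0.002,-0.023,0.03,0,0.002,-0.023,0.08,0,0.002,-0.023,0.12,0,0.002,-0.023,0.139,0,0.002,-0.023,0.139,0]' ; python3 -m creep '[0,0,0,0,0,0,0,0,0,0,0,0]' 0.1 40; python3 -m creep '[0,0,-0.01,0,0,0,-0.05,0,0,0,-0.1,0,0,0,-0.15,0,0,0,-0.16,0]';python3 -c "
from h import *
st();plan([.43,0,.15],56)"
```

```text
time: 6.28
eef_pos: [0.4953, -0.2164, 0.1481]
orientation: [0.02, 0.883, 0.469, -0.006]
ft_force: [-0.1, 0.6, -1.1]
width: 0.0426
finger_force: 0.0
time: 6.53
eef_pos: [0.4984, -0.2181, 0.1514]
orientation: [0.024, 0.883, 0.469, -0.004]
ft_force: [1.2, -0.6, 0.8]
width: 0.0167
finger_force: 41.3
time: 6.95
eef_pos: [0.4978, -0.2144, 0.2342]
orientation: [0.025, 0.883, 0.47, -0.003]
ft_force: [1.5, 0.2, -0.9]
width: 0.0165
finger_force: 41.2
J [-0.598  0.429  1.686 -0.034  0.986  0.013] p [ 0.4978 -0.2144  0.2342] x [ 0.559  0.829 -0.029] y [ 0.829 -0.558  0.041] z [ 0.018 -0.047 -0.999] t 6.95 F [ 1.5  0.2 -0.9] w 0.0165 ff 41.2
call 0 [ 0.142 -0.179  0.073] 0.311
call 1 [ 0.041 -0.225  0.073] 0.311
```

```bash
python3 -m creep '[0.035,-0.045,0.015,0.07,0.07,-0.09,0.03,0.14,0.105,-0.135,0.055,0.21,0.142,-0.179,0.073,0.28,0.142,-0.179,0.073,0.311]' >/dev/null; python3 -m creep '[0.01,-0.05,0.015,0.07,0.02,-0.1,0.03,0.14,0.03,-0.16,0.055,0.21,0.04,-0.22,0.073,0.28,0.041,-0.225,0.073,0.311]'; python3 -c "
from h import *
im=get_image('top');save(im,'lid.png');im=get_image('side');cv2.imwrite('pics/lidgrip.png',cv2.resize(im['frame'][100:300,180:480],(750,500))[:,:,::-1])
st();plan([.43,0,.048],np.degrees(np.arctan2(*Rm()[[1,0],0])))"
```

```text
time: 7.78
eef_pos: [0.4223, 0.0051, 0.1449]
orientation: [0.02, 1.0, -0.0, 0.001]
ft_force: [-0.3, -0.2, 0.6]
width: 0.017
finger_force: 41.1
J [-0.232  0.461  2.027 -0.065  0.636  1.387] p [0.4263 0.0024 0.1462] x [1.    0.004 0.009] y [ 0.003 -0.999  0.042] z [ 0.01  -0.042 -0.999] t 7.88 F [ 0.4  0.5 -0.2] w 0.017 ff 41.2
call 0 [ 0.006 -0.003  0.197] 0.002
```

View pics/lidgrip.png

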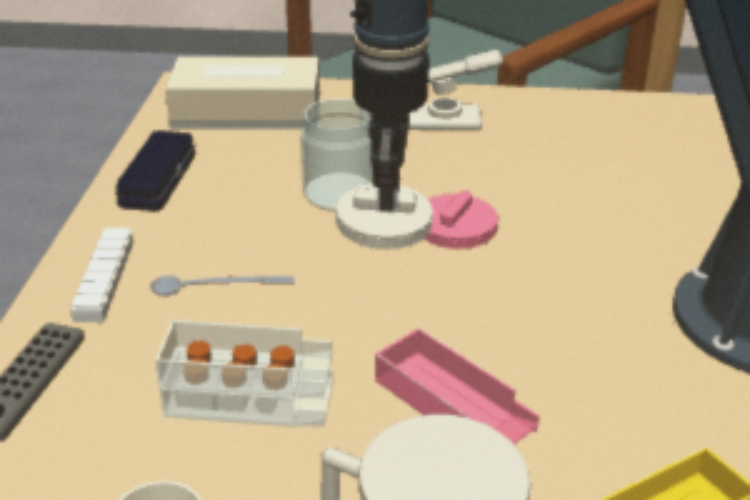

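The lid hangs from the gripper at crop pixel (388,212), held near the middle of its bar. The jar is open and standing at (340,155). Next I lower the lid to the table.

```bash
python3 -m creep '[0.002,-0.001,0.05,0,0.004,-0.002,0.11,0,0.006,-0.003,0.16,0,0.006,-0.003,0.185,0,0.006,-0.003,0.192,0]' ; python3 -m creep '[0,0,0.003,0,0,0,0.006,0]';python3 -m creep '[0,0,0,0,0,0,0,0,0,0,0,0,0,0,0,0]' 0.55; python3 -m creep '[0,0,-0.02,0,0,0,-0.08,0,0,0,-0.16,0,0,0,-0.22,0,0,0,-0.22,0]'>/dev/null; python3 -c "from h import *;st()"
```

```text
time: 8.3
eef_pos: [0.4322, -0.0025, 0.049]
orientation: [0.021, 1.0, 0.0, 0.005]
ft_force: [-0.2, -0.2, -0.8]
width: 0.0167
finger_force: 41.2
time: 8.47
eef_pos: [0.4327, -0.0024, 0.0481]
orientation: [0.021, 1.0, 0.0, 0.007]
ft_force: [-0.1, -0.5, -0.5]
width: 0.0171
finger_force: 41.2
time: 8.8
eef_pos: [0.4323, -0.0018, 0.0484]
orientation: [0.021, 1.0, 0.0, 0.007]
ft_force: [-0.5, -0.2, 0.8]
width: 0.0471
finger_force: 0.0
J [-0.228  0.43   2.005 -0.062  0.676  1.389] p [0.4334 0.0027 0.1626] x [1.    0.002 0.023] y [ 0.001 -0.999  0.045] z [ 0.023 -0.045 -0.999] t 9.22 F [ 0.8 -0.1  0.4] w 0.0471 ff 0.0
```

```bash
python3 -m creep '[-0.03,-0.04,0,0,-0.06,-0.08,0,0,-0.09,-0.12,0,0,-0.13,-0.13,0,0,-0.17,-0.13,0,0]'>/dev/null;python3 -c "from h import *;st()"; python3 -m creep '[-0.07,0,0,0,-0.14,0,0,0,-0.21,0,0,0,-0.28,0,0,0,-0.35,0,0,0]'>/dev/null;python3 -c "from h import *;st()"
```

```text
J [-0.09   0.381  2.194 -0.078  0.552  1.544] p [0.3446 0.0689 0.1539] x [1.    0.003 0.012] y [ 0.003 -0.999  0.042] z [ 0.012 -0.042 -0.999] t 9.63 F [-0.6  0.3  0.2] w 0.0469 ff 0.0
J [-0.076  0.201  2.442 -0.106  0.507  1.589] p [0.2096 0.0812 0.1775] x [ 1.    -0.002 -0.01 ] y [-0.001 -0.999  0.051] z [-0.01  -0.051 -0.999] t 10.05 F [-0.2 -0.2 -0.3] w 0.0467 ff 0.0
```

```bash
python3 -m creep '[0.06,0.02,0.08,0,0.1,0.03,0.16,0,0.1,0.03,0.18,0]'>/dev/null;python3 -c "from h import *;st()"; python3 -m creep '[-0.08,0,0,0,-0.16,0,0,0,-0.24,0,0,0,-0.32,0,0,0,-0.4,0,0,0]'>/dev/null;python3 -c "from h import *;st()"; python3 -m creep '[-0.08,0,0,0,-0.16,0,0,0,-0.24,0,0,0,-0.32,0,0,0,-0.4,0,0,0]'>/dev/null;python3 -c "from h import *;st()"
```

```text
J [-0.13   0.578  2.435 -0.406  0.127  1.844] p [0.2719 0.0626 0.0893] x [ 1.    -0.001  0.005] y [-0.001 -0.999  0.051] z [ 0.005 -0.051 -0.999] t 10.3 F [ 0.1 -2.3 -0.6] w 0.047 ff 0.0
J [ 0.042  0.391  2.442 -0.179  0.352  1.783] p [0.2198 0.1036 0.1359] x [ 0.999 -0.002 -0.036] y [ 0.    -0.998  0.063] z [-0.036 -0.063 -0.997] t 10.72 F [ 0.4  0.1 -0.5] w 0.0468 ff 0.0
J [ 0.372  0.12   2.441 -0.09   0.653  2.018] p [0.124  0.1514 0.1943] x [ 0.999 -0.003 -0.045] y [ 0.    -0.997  0.076] z [-0.045 -0.076 -0.996] t 11.13 F [1.1 0.7 0.2] w 0.0465 ff 0.0
```

```bash
python3 -m creep '[0,-0.08,-0.03,0,0,-0.16,-0.06,0,-0.01,-0.24,-0.1,0,-0.03,-0.3,-0.13,0,-0.06,-0.36,-0.16,0]'>/dev/null;python3 -c "from h import *;st()"; python3 -m creep '[-0.05,-0.05,0,0,-0.1,-0.1,0,0,-0.15,-0.15,-0.02,0,-0.2,-0.18,-0.04,0,-0.2,-0.18,-0.04,0]'>/dev/null;python3 -c "from h import *;st()"
```

```text
J [ 0.976  0.176  2.002 -0.006  1.05   2.549] p [0.0976 0.3398 0.2623] x [ 0.999 -0.001 -0.044] y [ 0.002 -0.997  0.074] z [-0.044 -0.074 -0.996] t 11.55 F [ 1.8 -0.6 -0.2] w 0.0474 ff 0.0
J [1.303 0.257 1.818 0.029 1.148 2.853] p [-0.0042  0.4314  0.2799] x [ 0.999  0.006 -0.048] y [ 0.009 -0.997  0.071] z [-0.047 -0.072 -0.996] t 11.97 F [ 0.1  0.3 -0.3] w 0.0468 ff 0.0
```

```bash
python3 -m creep '[0,0,0,0.08,0,0,0,0.16,0,0,0,0.24,0,0,0,0.32,0,0,0,0.4]'>/dev/null;python3 -c "from h import *;st()"
```

```text
J [1.02  0.214 1.962 0.18  1.049 2.854] p [0.0581 0.3883 0.2615] x [ 0.922 -0.35  -0.166] y [-0.348 -0.937  0.044] z [-0.171  0.017 -0.985] t 12.38 F [ 0.4 -1.3  0.2] w 0.0468 ff 0.0
```

```bash
python3 -m creep '[-0.08,0.012,0.014,0,-0.16,0.024,0.028,0,-0.24,0.036,0.042,0,-0.32,0.05,0.056,0,-0.4,0.06,0.07,0]'>/dev/null;python3 -c "from h import *;st()"; python3 -m creep '[-0.05,0,0,0.06,-0.1,0,0,0.12,-0.15,0,0,0.18,-0.18,0,0,0.24,-0.2,0,0,0.3]'>/dev/null;python3 -c "from h import *;st()"
```

```text
J [1.146 0.238 2.079 0.283 0.894 2.854] p [-0.0171  0.3764  0.2283] x [ 0.924 -0.312 -0.221] y [-0.314 -0.949  0.025] z [-0.218  0.046 -0.975] t 12.8 F [ 0.8 -0.4  0.6] w 0.0471 ff 0.0
J [1.089 0.361 2.3   0.602 0.576 2.854] p [-0.0415  0.3432  0.1631] x [ 0.71  -0.638 -0.298] y [-0.646 -0.758  0.082] z [-0.278  0.134 -0.951] t 13.22 F [-1.2  0.9 -0.8] w 0.0468 ff 0.0
```

```bash
python3 -c "from h import *;plan([-.26,.40,.30],-60)"
```

```text
call 0 [-0.232  0.109 -0.062] -0.333
call 1 [-0.256 -0.021 -0.062] -0.333
```

```bash
python3 -m creep '[-0.04,0.02,-0.01,-0.07,-0.09,0.04,-0.03,-0.14,-0.14,0.06,-0.04,-0.21,-0.19,0.09,-0.05,-0.28,-0.232,0.109,-0.062,-0.333]'>/dev/null;python3 -m creep '[-0.05,0,-0.01,-0.07,-0.1,-0.01,-0.03,-0.14,-0.15,-0.01,-0.04,-0.21,-0.2,-0.02,-0.05,-0.28,-0.256,-0.021,-0.062,-0.333]'>/dev/null;python3 -c "from h import *;st()"; python3 -m creep '[0,0,0,0.08,0,0,0,0.16,0,0,0,0.24,0,0,0,0.32,0,0,0,0.4]'>/dev/null;python3 -c "from h import *;st()"
```

```text
J [1.75  0.176 1.916 0.338 0.887 2.786] p [-0.2564  0.3973  0.2986] x [ 0.91   0.35  -0.224] y [ 0.302 -0.927 -0.223] z [-0.286  0.136 -0.949] t 14.05 F [-0.1  0.9 -0.7] w 0.047 ff 0.0
J [1.563 0.202 2.08  0.601 0.768 2.854] p [-0.2158  0.3889  0.2598] x [ 0.905 -0.102 -0.412] y [-0.164 -0.979 -0.117] z [-0.391  0.174 -0.904] t 14.47 F [ 0.5 -0.6  0.6] w 0.047 ff 0.0
```

```bash
python3 -c "from h import *;plan([.12,.40,.34],-66)"; python3 -m creep '[0.02,-0.01,-0.03,-0.07,0.03,-0.02,-0.05,-0.14,0.04,-0.03,-0.07,-0.21,0.04,-0.03,-0.08,-0.28,0.04,-0.03,-0.08,-0.36]'>/dev/null;python3 -c "from h import *;st();plan([.22,.38,.34],-90)"
```

```text
call 0 [ 0.27  -0.075 -0.202] -0.367
call 1 [ 0.267  0.084 -0.202] -0.367
J [1.457 0.139 2.042 0.549 0.898 2.261] p [-0.1793  0.3955  0.2905] x [ 0.85   0.446 -0.281] y [ 0.354 -0.878 -0.323] z [-0.39   0.175 -0.904] t 14.88 F [-1.   0.6  0.4] w 0.0471 ff 0.0
call 0 [ 0.212  0.093 -0.136] -0.333
call 1 [ 0.138  0.186 -0.136] -0.333
call 2 [ 0.026  0.23  -0.136] -0.333
```

```bash
python3 -m creep '[0.04,0.02,-0.03,-0.07,0.08,0.04,-0.06,-0.14,0.12,0.06,-0.09,-0.21,0.16,0.08,-0.11,-0.28,0.212,0.093,-0.136,-0.333]'>/dev/null;python3 -m creep '[0.03,0.04,-0.03,-0.07,0.06,0.08,-0.06,-0.14,0.09,0.12,-0.09,-0.21,0.12,0.16,-0.11,-0.28,0.138,0.186,-0.136,-0.333]'>/dev/null;python3 -m creep '[0,0.05,-0.03,-0.07,0.01,0.1,-0.06,-0.14,0.02,0.15,-0.09,-0.21,0.026,0.2,-0.11,-0.28,0.026,0.23,-0.136,-0.333]'>/dev/null;python3 -c "from h import *;st();plan([.44,.07,.34],-90)"
```

```text
J [0.548 0.236 1.739 0.362 1.439 0.02 ] p [0.2211 0.3779 0.3386] x [-0.351  0.88   0.32 ] y [ 0.851  0.443 -0.283] z [-0.391  0.173 -0.904] t 16.13 F [-0.3 -0.3 -0.1] w 0.0469 ff 0.0
call 0 [-0.232  0.033 -0.093] -0.333
call 1 [-0.217 -0.087 -0.093] -0.333
call 2 [-0.144 -0.184 -0.093] -0.333
```

```bash
python3 -m creep '[-0.05,0.01,-0.02,-0.07,-0.1,0.015,-0.04,-0.14,-0.15,0.02,-0.06,-0.21,-0.2,0.03,-0.08,-0.28,-0.232,0.033,-0.093,-0.333]'>/dev/null;python3 -m creep '[-0.05,-0.02,-0.02,-0.07,-0.1,-0.04,-0.04,-0.14,-0.15,-0.06,-0.06,-0.21,-0.2,-0.08,-0.08,-0.28,-0.217,-0.087,-0.093,-0.333]'>/dev/null;python3 -m creep '[-0.03,-0.04,-0.02,-0.07,-0.06,-0.08,-0.04,-0.14,-0.1,-0.13,-0.06,-0.21,-0.13,-0.17,-0.08,-0.28,-0.144,-0.184,-0.093,-0.333]'>/dev/null;python3 -m creep '[0,0,0,-0.08,0,0,0,-0.16,0,0,0,-0.24,0,0,0,-0.32,0,0,0,-0.4]'>/dev/null;python3 -c "from h import *;st()"
```

```text
J [-0.164  0.35   1.561  0.107  1.661 -2.805] p [0.4359 0.0698 0.34  ] x [-0.483 -0.874  0.043] y [-0.782  0.453  0.427] z [-0.393  0.173 -0.903] t 17.8 F [-1.   0.6  0.4] w 0.047 ff 0.0
```

```bash
python3 -c "from h import *;plan([.34,.04,.18])"; python3 -m creep '[0.05,-0.03,0.08,0,0.1,-0.06,0.16,0,0.14,-0.08,0.24,0,0.14,-0.008,0.36,0,0.139,-0.008,0.36,0]'>/dev/null;python3 -c "from h import *;st()"; python3 -m creep '[0,0,0,-0.08,0,0,0,-0.16,0,0,0,-0.24,0,0,0,-0.32,0,0,0,-0.4]'>/dev/null;python3 -c "from h import *;st()"
```

```text
call 0 [ 0.131 -0.014  0.354] 0.0
J [-0.213  0.46   1.94   0.07   1.178 -2.854] p [0.3458 0.0567 0.1866] x [-0.5   -0.863  0.075] y [-0.769  0.482  0.419] z [-0.397  0.152 -0.905] t 18.22 F [-0.6 -0.5 -1.3] w 0.0471 ff 0.0
J [ 0.029  0.463  1.902 -0.007  1.175 -2.854] p [0.3457 0.1191 0.1877] x [-0.229 -0.967  0.115] y [-0.893  0.255  0.37 ] z [-0.388 -0.018 -0.922] t 18.63 F [ 0.3 -0.1  1. ] w 0.0467 ff 0.0
```

```bash
python3 -c "from h import *;plan([.24,-.33,.26],60)"
```

```text
call 0 [ 0.311  0.004 -0.012] 0.222
call 1 [ 0.294 -0.102 -0.012] 0.222
call 2 [ 0.241 -0.197 -0.012] 0.222
```

```bash
python3 -m creep '[0.06,0,0,0.05,0.12,0,0,0.1,0.18,0,0,0.15,0.24,0.004,-0.01,0.2,0.311,0.004,-0.012,0.222]'>/dev/null;python3 -m creep '[0.06,-0.02,0,0.05,0.12,-0.04,0,0.1,0.18,-0.06,0,0.15,0.24,-0.08,-0.01,0.2,0.294,-0.102,-0.012,0.222]'>/dev/null;python3 -m creep '[0.06,-0.04,0,0.05,0.12,-0.1,0,0.1,0.18,-0.15,0,0.15,0.24,-0.19,-0.01,0.2,0.241,-0.197,-0.012,0.222]'>/dev/null;python3 -c "from h import *;st()";  python3 -m creep '[0,0,0,-0.06,0,0,0,-0.12,0,0,0,-0.18,0,0,0,-0.24]'>/dev/null;python3 -c "from h import *;st()"
```

```text
J [-0.999  0.35   1.808 -0.367  1.212 -2.659] p [ 0.2387 -0.3363  0.2613] x [-0.89  -0.252  0.379] y [-0.24   0.967  0.079] z [-0.386 -0.021 -0.922] t 19.88 F [ 0.8 -0.3  0.5] w 0.0467 ff 0.0
J [-0.896  0.386  1.852 -0.404  1.168 -2.854] p [ 0.2586 -0.3043  0.2377] x [-0.744 -0.551  0.377] y [-0.522  0.832  0.187] z [-0.417 -0.058 -0.907] t 20.22 F [0.1 0.4 0.3] w 0.0467 ff 0.0
```

```bash
python3 -c "
from h import *
x=Rm()[:,0]; a=np.degrees(np.arctan2(x[1],x[0]));print(a); t=(a-180)%360-360 if (a-180)%360>180 else (a-180)%360; print(t); plan([.55,.197,.17],t,.18)"
```

```text
-143.45962154179546
36.54037845820454
call 0 [-0.259  0.126 -0.045] 0.102
call 1 [-0.236  0.166 -0.045] 0.102
call 2 [-0.207  0.201 -0.045] 0.102
call 3 [-0.172  0.231 -0.045] 0.102
```

```bash
python3 -m creep '[-0.06,0.03,-0.01,0.02,-0.12,0.06,-0.02,0.04,-0.18,0.09,-0.03,0.06,-0.24,0.11,-0.04,0.08,-0.259,0.126,-0.045,0.102]' 1 >/dev/null;python3 -m creep '[-0.06,0.03,-0.01,0.02,-0.12,0.07,-0.02,0.04,-0.17,0.11,-0.03,0.06,-0.22,0.15,-0.04,0.08,-0.236,0.166,-0.045,0.102]'>/dev/null;python3 -m creep '[-0.05,0.05,-0.01,0.02,-0.1,0.1,-0.02,0.04,-0.15,0.15,-0.03,0.06,-0.2,0.19,-0.04,0.08,-0.207,0.201,-0.045,0.102]'>/dev/null;python3 -m creep '[-0.04,0.05,-0.01,0.02,-0.08,0.1,-0.02,0.04,-0.12,0.15,-0.03,0.06,-0.16,0.2,-0.04,0.08,-0.172,0.231,-0.045,0.102]'>/dev/null;python3 -c "
from h import *
st();plan([.55,.197,.095]);plan([.55,.197,.065])
im=get_image('side');cv2.imwrite('pics/tray1.png',cv2.resize(im['frame'][130:300,190:445],(780,520))[:,:,::-1])"
```

```text
J [ 0.153  0.749  1.314  0.008  1.513 -1.377] p [0.5523 0.1996 0.1698] x [-0.908  0.055  0.414] y [ 0.027  0.997 -0.074] z [-0.417 -0.056 -0.907] t 21.88 F [ 0.9  0.5 -0.2] w 0.0852 ff 0.0
call 0 [-0.058  0.006  0.138] 0.0
call 0 [-0.083  0.01   0.192] 0.0
```

View pics/tray1.png

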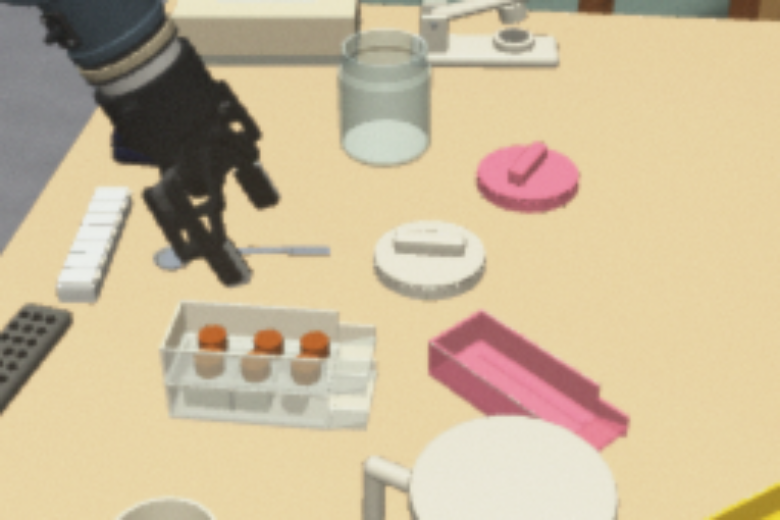

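The tilted gripper's tips hang above the clear stack at about (235,275). All six sweets are in place and the lid lies flat at (430,258). I descend and grip the upper tray.

```bash
python3 -m creep '[-0.02,0.002,0.04,-0.017,-0.04,0.004,0.09,-0.017,-0.06,0.007,0.138,-0.017,-0.07,0.009,0.165,-0.017,-0.083,0.01,0.192,-0.017]' >/dev/null; python3 -m creep '[0,0,0,0,0,0,0,0]' >/dev/null;python3 -c "
from h import *
st();plan([.55,.197,.065])"
```

```text
J [ 0.146  0.879  1.368  0.006  1.332 -1.411] p [0.5479 0.1945 0.0661] x [-0.908  0.028  0.419] y [ 0.002  0.998 -0.063] z [-0.42  -0.056 -0.906] t 22.52 F [ 0.4 -0.4  0.1] w 0.0851 ff 0.0
call 0 [-0.005  0.005 -0.   ] 0.0
```

```bash
python3 -m creep '[0,0,0,0,0,0,0,0,0,0,0,0,0,0,0,0,0,0,0,0]' 0.5 60;python3 -c "
from h import *
st();im=get_image('side');print([(round(r['conf'],2),np.round(r['centre'],3)) for r in mark_of(im,'upper_tray')[:2]]);plan([.55,.197,.12])"
```

```text
time: 22.93
eef_pos: [0.55, 0.1955, 0.0687]
orientation: [-0.212, 0.007, 0.977, -0.03]
ft_force: [1.6, 0.8, 6.8]
width: 0.0615
finger_force: 65.9
J [ 0.147  0.876  1.365  0.006  1.332 -1.411] p [0.55   0.1955 0.0687] x [-0.91   0.027  0.414] y [ 0.002  0.998 -0.062] z [-0.415 -0.055 -0.908] t 22.93 F [1.6 0.8 6.8] w 0.0615 ff 65.9
[(0.95, array([0.345, 0.179, 0.001])), (0.87, array([0.546, 0.192, 0.037]))]
call 0 [ 0.043 -0.003 -0.093] 0.0
```

```bash
python3 -m creep '[0.008,-0.001,-0.018,0,0.017,-0.002,-0.036,0,0.025,-0.004,-0.055,0,0.034,-0.005,-0.074,0,0.042,-0.006,-0.09,0]'>/dev/null;python3 -m creep '[0.017,-0.002,-0.036,0,0.034,-0.005,-0.074,0,0.051,-0.007,-0.11,0,0.06,-0.009,-0.13,0,0.065,-0.01,-0.145,0]';python3 -c "
from h import *
st();im=get_image('side');cv2.imwrite('pics/tray2.png',cv2.resize(im['frame'][130:300,190:445],(780,520))[:,:,::-1])"
```

```text
time: 23.87
eef_pos: [0.5494, 0.1954, 0.198]
orientation: [-0.213, 0.007, 0.977, -0.03]
ft_force: [-0.0, 0.0, -2.0]
width: 0.0613
finger_force: 65.0
J [ 0.147  0.711  1.308  0.006  1.556 -1.41 ] p [0.5494 0.1954 0.198 ] x [-0.909  0.027  0.415] y [ 0.002  0.998 -0.062] z [-0.416 -0.056 -0.908] t 23.87 F [-0.  0. -2.] w 0.0613 ff 65.0
```

View pics/tray2.png

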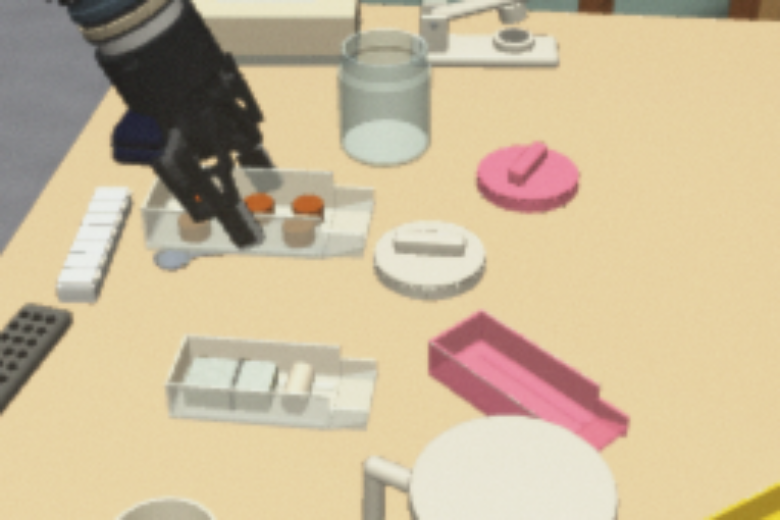

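The upper tray hangs level in the gripper around (260,210) with the six sweets. The lower tray with its dressings is unmoved at (270,385). Next I work out the pour path.

```bash
cat >> h.py <<'E'
def marks(*ls):
    for n in("top","side"):
        im=get_image(n)
        for l in ls: print(n,l,[(round(r["conf"],2),np.round(r["centre"],3).tolist()) for r in mark_of(im,l)[:3]])
M0=np.array([[-.909,.002,-.416],[.027,.998,-.056],[.415,-.062,-.908]]); u,_,v=np.linalg.svd(M0); M0=u@v
P0=np.array([6.5,-1.5,31])/1000   # TCP in tray frame at grip
HULL=np.array([[x,y,z] for x,zs in((-.08,(.004,.028)),(-.05,(0,.028,.04)),(.08,(0,.04))) for y in(-.031,.031) for z in zs])
JAR=np.array([.506,-.220])
def pose(phi,short=.015,zmin=.131):
    M=M0@Ro.from_euler("z",phi,degrees=True).as_matrix(); T=M@M0.T  # tray axes in world
    f=-T[:2,0]/np.linalg.norm(T[:2,0]); lo=T@(np.array([-.08,0,.017])-P0); h=(HULL-P0)@T.T
    return np.r_[JAR-short*f-lo[:2], zmin-h[:,2].min()],M,np.degrees(np.arcsin(-T[2,0]*-1)) 
E
python3 - <<'E'
from h import *
marks("jar","tray_lip","upper_tray","lid")
im=get_image("side")
for f in(0,45,90,120,150,180): p,M,a=pose(f); print(f,p.round(3),round(a,1))
E
```

```text
top jar [(0.59, [0.508, -0.221, -0.001])]
top tray_lip [(0.83, [0.224, 0.367, 0.016]), (0.76, [0.462, 0.192, 0.18]), (0.49, [0.547, 0.181, 0.18])]
top upper_tray [(0.79, [0.338, 0.182, -0.002]), (0.78, [0.165, 0.324, 0.002]), (0.74, [0.548, 0.195, 0.163])]
top lid [(0.88, [0.437, -0.004, 0.0]), (0.6, [0.35, -0.155, -0.002])]
side jar [(0.81, [0.507, -0.217, 0.003])]
side tray_lip [(0.86, [0.229, 0.368, 0.014]), (0.81, [0.284, 0.238, 0.014]), (0.58, [0.465, 0.193, 0.179])]
side upper_tray [(0.96, [0.543, 0.194, 0.162]), (0.94, [0.346, 0.182, 0.003]), (0.92, [0.167, 0.322, 0.002])]
side lid [(0.81, [0.439, -0.005, -0.007]), (0.74, [0.507, -0.219, 0.004]), (0.71, [0.353, -0.156, 0.002])]
0 [ 0.608 -0.221  0.162] -0.0
45 [ 0.583 -0.281  0.179] 8.6
90 [ 0.527 -0.305  0.203] 25.7
120 [ 0.487 -0.292  0.213] 37.9
150 [ 0.456 -0.259  0.216] 47.1
180 [ 0.445 -0.212  0.217] 49.0
```

```bash
sed -i 's/^P0=.*/P0=np.array([6,.5,34.5])\/1000/; s/^JAR=.*/JAR=np.array([.507,-.219])/' h.py
python3 -c "
from h import *
p=pose(45)[0];p[2]+=.02;print(p);plan(p,45,.165)"
```

```text
[ 0.58523539 -0.2774865   0.20134637]
call 0 [-0.029 -0.315  0.004] 0.167
call 1 [-0.11  -0.297  0.004] 0.167
call 2 [-0.183 -0.258  0.004] 0.167
```

```bash
python3 -m creep '[-0.002,-0.02,0,0.01,-0.006,-0.06,0.001,0.03,-0.012,-0.12,0.002,0.07,-0.02,-0.19,0.003,0.12,-0.026,-0.26,0.004,0.15]'>/dev/null;python3 -m creep '[-0.02,-0.07,0,0.03,-0.04,-0.14,0.001,0.07,-0.06,-0.2,0.002,0.1,-0.085,-0.26,0.003,0.14,-0.11,-0.31,0.004,0.18]'>/dev/null;python3 -m creep '[-0.03,-0.06,0,0.03,-0.07,-0.12,0.001,0.07,-0.11,-0.18,0.002,0.1,-0.14,-0.22,0.003,0.13,-0.17,-0.25,0.004,0.16]'>/dev/null; python3 -c "
from h import *
st();p=pose(45)[0];p[2]+=.02;plan(p);M=Rm();r=Ro.from_matrix(M0.T@M).as_rotvec(degrees=True);print(r)
im=get_image('side');cv2.imwrite('pics/pre.png',cv2.resize(im['frame'][60:230,190:445],(780,520))[:,:,::-1])"
```

```text
J [-0.479  0.763  1.182 -0.245  1.561 -1.212] p [ 0.5833 -0.2531  0.2011] x [-0.647  0.718  0.254] y [ 0.637  0.693 -0.337] z [-0.418 -0.056 -0.907] t 25.72 F [ 0.3  0.2 -1. ] w 0.0612 ff 64.9
call 0 [-0.037 -0.032  0.001] 0.0
[ 0.06252154  0.13599016 44.4373066 ]
```

View pics/pre.png

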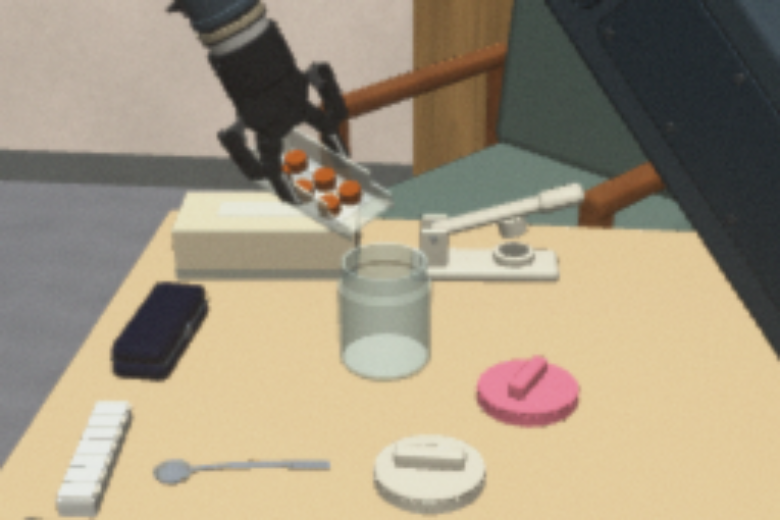

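The tray's lip is at (385,200), over the open jar at (385,260), with all six sweets still inside. Next are the pour rows, keeping the lip over the mouth.

```bash
python3 - <<'E'
from h import *
o=get_obs(); p=np.array(o["eef_pos"]); M=Rm(); f0=44.4
for k in range(4):
    out=[]
    for i in range(1,6):
        ph=f0+(180-44.4)*(5*k+i)/20; q,Mq,a=pose(ph,zmin=.133)
        if k==0: q=q+(np.array([0,0,.012]))*(1-i/5)
        out+=list(np.round(M.T@(q-p)/.5,3))+[round((180-44.4)*i/20/90,3)]
    print(out,round(a,1)); p=q; M=Mq
E
```

```text
[np.float64(-0.033), np.float64(-0.04), np.float64(0.015), 0.075, np.float64(-0.031), np.float64(-0.058), np.float64(0.02), 0.151, np.float64(-0.027), np.float64(-0.076), np.float64(0.024), 0.226, np.float64(-0.021), np.float64(-0.092), np.float64(0.03), 0.301, np.float64(-0.013), np.float64(-0.108), np.float64(0.035), 0.377] 20.8
[np.float64(0.001), np.float64(-0.019), np.float64(0.002), 0.075, np.float64(0.004), np.float64(-0.038), np.float64(0.004), 0.151, np.float64(0.009), np.float64(-0.057), np.float64(0.006), 0.226, np.float64(0.016), np.float64(-0.074), np.float64(0.009), 0.301, np.float64(0.026), np.float64(-0.091), np.float64(0.012), 0.377] 34.9
[np.float64(0.001), np.float64(-0.019), np.float64(0.003), 0.075, np.float64(0.005), np.float64(-0.038), np.float64(0.007), 0.151, np.float64(0.011), np.float64(-0.057), np.float64(0.011), 0.226, np.float64(0.019), np.float64(-0.075), np.float64(0.015), 0.301, np.float64(0.03), np.float64(-0.093), np.float64(0.018), 0.377] 46.2
[np.float64(0.002), np.float64(-0.021), np.float64(0.004), 0.075, np.float64(0.007), np.float64(-0.041), np.float64(0.007), 0.151, np.float64(0.014), np.float64(-0.062), np.float64(0.01), 0.226, np.float64(0.022), np.float64(-0.082), np.float64(0.008), 0.301, np.float64(0.032), np.float64(-0.101), np.float64(0.005), 0.377] 49.0
```

```bash
python3 -m creep '[-0.033,-0.04,0.015,0.075,-0.031,-0.058,0.02,0.15,-0.027,-0.076,0.024,0.225,-0.021,-0.092,0.03,0.3,-0.013,-0.108,0.035,0.375]'>/dev/null; python3 -m creep '[0.001,-0.019,0.002,0.075,0.004,-0.038,0.004,0.15,0.009,-0.057,0.006,0.225]'>/dev/null; python3 - <<'E'
from h import *
st();o=get_obs(); p=np.array(o["eef_pos"]); M=Rm(); f0=Ro.from_matrix(M0.T@M).as_rotvec(degrees=True)[2];print(f0,p-pose(f0,zmin=.133)[0])
p=pose(f0,zmin=.133)[0]*0+p
for k in range(3):
    out=[]
    for i in range(1,6):
        ph=f0+(180-f0)*(5*k+i)/15; q,Mq,a=pose(ph,zmin=.133)
        out+=[float(z) for z in np.round(M.T@(q-p)/.5,3)]+[round(float((180-f0)*i/15/90),3)]
    print(out,round(a,1)); p=q; M=Mq
E
```

```text
J [-0.576  0.692  1.31  -0.279  1.483 -0.339] p [ 0.5185 -0.2944  0.2106] x [ 0.136  0.983 -0.123] y [ 0.898 -0.175 -0.404] z [-0.419 -0.056 -0.906] t 26.43 F [-0.5  0.  -1.7] w 0.0611 ff 65.2
98.49205437020701 [-0.00082301  0.00634454  0.00052928]
[-0.012, -0.011, 0.003, 0.06, -0.01, -0.026, 0.006, 0.121, -0.006, -0.041, 0.008, 0.181, -0.001, -0.056, 0.011, 0.242, 0.005, -0.07, 0.014, 0.302] 40.0
[0.001, -0.016, 0.003, 0.06, 0.004, -0.032, 0.006, 0.121, 0.008, -0.047, 0.009, 0.181, 0.014, -0.062, 0.012, 0.242, 0.021, -0.077, 0.015, 0.302] 47.6
[0.002, -0.017, 0.003, 0.06, 0.005, -0.034, 0.006, 0.121, 0.009, -0.051, 0.006, 0.181, 0.014, -0.067, 0.003, 0.242, 0.02, -0.083, 0.001, 0.302] 49.0
```

```bash
python3 -m creep '[-0.012,-0.011,0.003,0.06,-0.01,-0.026,0.006,0.12,-0.006,-0.041,0.008,0.18,-0.001,-0.056,0.011,0.24,0.005,-0.07,0.014,0.3]'>/dev/null; python3 -m creep '[0.001,-0.016,0.003,0.06,0.004,-0.032,0.006,0.12,0.008,-0.047,0.009,0.18,0.014,-0.062,0.012,0.24,0.021,-0.077,0.015,0.3]'>/dev/null;python3 -m creep '[0.002,-0.017,0.003,0.06,0.005,-0.034,0.006,0.12,0.009,-0.051,0.006,0.18,0.014,-0.067,0.003,0.24,0.02,-0.083,0.001,0.3]'>/dev/null;python3 -m creep '[0,0,0,0.01,0,0,0,0.01,0,0,0,0.01,0,0,0,0.01]'>/dev/null; python3 - <<'E'
from h import *
st();M=Rm(); print(Ro.from_matrix(M0.T@M).as_rotvec(degrees=True)[2])
im=get_image('side');a=cv2.resize(im['frame'][80:200,240:390],(790,600),interpolation=2)
im=get_image('top');b=cv2.resize(im['frame'][150:220,360:440],(790,600),interpolation=2)
cv2.imwrite('pics/pour.png',np.vstack([a[:,:,::-1],b[:,:,::-1]])[::2,::2])
E
```

```text
J [-0.525  0.561  1.558 -0.266  1.382  1.158] p [ 0.4495 -0.2141  0.2215] x [ 0.908 -0.027 -0.417] y [-0.001 -0.998  0.062] z [-0.418 -0.056 -0.907] t 28.02 F [-0.4  0.  -0.7] w 0.0612 ff 65.3
179.9652532182094
```

View pics/pour.png

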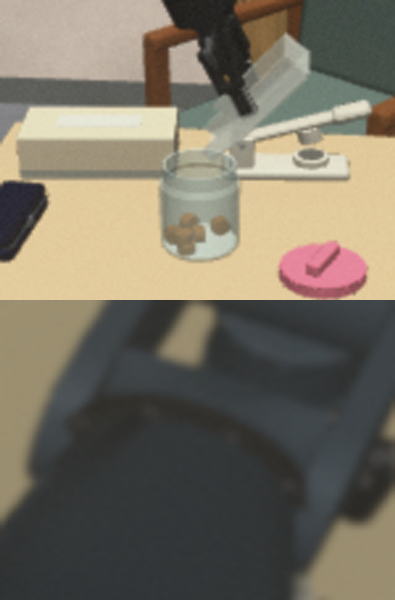

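The sweets lie in the jar (pixels (165-230, 215-250) in the upper half) and the tray is empty with its lip above the mouth. I'll lift, turn back and return to the lower tray.

```bash
python3 -m creep '[-0.012,0.001,-0.025,0,-0.03,0.003,-0.06,0,-0.05,0.006,-0.1,0,-0.06,0.008,-0.13,0]'>/dev/null; python3 -c "
from h import *
st();plan([.5495,.1955,.17],-180,.3)"
```

```text
J [-0.524  0.473  1.486 -0.261  1.536  1.118] p [ 0.4492 -0.2133  0.2945] x [ 0.908 -0.028 -0.417] y [-0.001 -0.998  0.063] z [-0.418 -0.056 -0.907] t 28.45 F [ 1.1 -0.2 -0.3] w 0.0616 ff 65.3
call 0 [ 0.044 -0.139  0.016] -0.333
call 1 [ 0.107 -0.098  0.016] -0.333
call 2 [ 0.142 -0.031  0.016] -0.333
call 3 [0.139 0.044 0.016] -0.333
call 4 [0.098 0.107 0.016] -0.333
call 5 [0.031 0.142 0.016] -0.333
```

```bash
python3 -m creep '[0.009,-0.028,0.003,-0.067,0.018,-0.056,0.006,-0.133,0.027,-0.084,0.009,-0.2,0.036,-0.112,0.012,-0.267,0.044,-0.139,0.016,-0.333]'>/dev/null; python3 -m creep '[0.021,-0.02,0.003,-0.067,0.042,-0.04,0.006,-0.133,0.064,-0.06,0.009,-0.2,0.086,-0.08,0.012,-0.267,0.107,-0.098,0.016,-0.333]'>/dev/null; python3 -m creep '[0.028,-0.006,0.003,-0.067,0.057,-0.012,0.006,-0.133,0.085,-0.018,0.009,-0.2,0.114,-0.024,0.012,-0.267,0.142,-0.031,0.016,-0.333]'>/dev/null; python3 -m creep '[0.028,0.009,0.003,-0.067,0.056,0.018,0.006,-0.133,0.084,0.027,0.009,-0.2,0.11,0.036,0.012,-0.267,0.139,0.044,0.016,-0.333]'>/dev/null; python3 -m creep '[0.02,0.021,0.003,-0.067,0.04,0.042,0.006,-0.133,0.06,0.064,0.009,-0.2,0.08,0.086,0.012,-0.267,0.098,0.107,0.016,-0.333]'>/dev/null;python3 -m creep '[0.006,0.028,0.003,-0.067,0.012,0.057,0.006,-0.133,0.018,0.085,0.009,-0.2,0.024,0.114,0.012,-0.267,0.031,0.142,0.016,-0.333]'>/dev/null; python3 -m creep '[0,0,0,0,0,0,0,0]'>/dev/null; python3 - <<'E'
from h import *
st();M=Rm(); r=Ro.from_matrix(M0.T@M).as_rotvec(degrees=True);print(r); ps=[]
marks("upper_tray","tray_lip","lower_tray")
plan([.5495,.1955,.085])
E
```

```text
J [ 0.148  0.748  1.323  0.005  1.506 -1.405] p [0.5499 0.1955 0.1679] x [-0.908  0.032  0.418] y [ 0.005  0.998 -0.066] z [-0.419 -0.057 -0.906] t 31.12 F [-0.8 -0.4 -0.5] w 0.0611 ff 65.2
[0.10071354 0.19049599 0.26112055]
top upper_tray [(0.79, [0.342, 0.183, -0.002]), (0.69, [0.436, -0.002, 0.001]), (0.65, [0.546, 0.196, 0.134])]
top tray_lip [(0.8, [0.285, 0.241, 0.015]), (0.75, [0.226, 0.368, 0.019]), (0.7, [0.462, 0.194, 0.148])]
top lower_tray [(0.67, [0.504, -0.221, -0.002]), (0.62, [0.46, 0.192, 0.15]), (0.56, [0.548, 0.192, -0.004])]
side upper_tray [(0.98, [0.165, 0.325, 0.0]), (0.91, [0.543, 0.191, 0.138]), (0.6, [0.345, 0.177, 0.006])]
side tray_lip [(0.71, [0.231, 0.37, 0.018]), (0.61, [0.463, 0.194, 0.149]), (0.61, [0.285, 0.235, 0.017])]
side lower_tray [(0.95, [0.547, 0.198, -0.002]), (0.39, [0.407, -0.448, -0.004]), (0.28, [0.756, -0.222, 0.0])]
call 0 [-0.068  0.012  0.152] 0.0
```

```bash
python3 -m creep '[-0.02,0.003,0.043,0,-0.04,0.006,0.087,0,-0.056,0.009,0.122,0,-0.067,0.011,0.145,0,-0.072,0.012,0.155,0]'; python3 -m creep '[-0.004,0.0006,0.008,0,-0.008,0.001,0.016,0,-0.011,0.002,0.024,0,-0.011,0.002,0.024,0,-0.011,0.002,0.024,0]';python3 -c "
from h import *
st();im=get_image('side');cv2.imwrite('pics/nest.png',cv2.resize(im['frame'][210:290,220:340],(780,520),interpolation=2)[:,:,::-1])"
```

```text
time: 31.93
eef_pos: [0.5495, 0.1958, 0.0809]
orientation: [-0.215, 0.009, 0.976, -0.031]
ft_force: [-0.3, -0.7, -0.3]
width: 0.061
finger_force: 65.3
time: 32.35
eef_pos: [0.5507, 0.1963, 0.0699]
orientation: [-0.214, 0.009, 0.976, -0.031]
ft_force: [-0.7, 0.7, -1.4]
width: 0.0611
finger_force: 65.3
J [ 0.148  0.876  1.36   0.007  1.34  -1.407] p [0.5507 0.1963 0.0699] x [-0.909  0.031  0.416] y [ 0.004  0.998 -0.064] z [-0.418 -0.056 -0.907] t 32.35 F [-0.7  0.7 -1.4] w 0.0611 ff 65.3
```

View pics/nest.png

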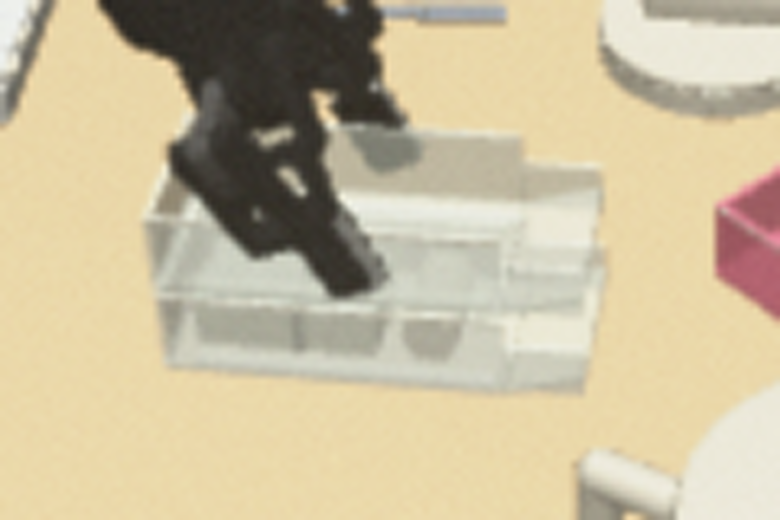

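The tray sits in line on the lower one, with edges matching at (155-605, 215-300), and it's empty. I'll lower the last millimetre and release.

```bash
python3 -m creep '[-0.0015,0.0002,0.003,0,-0.0015,0.0002,0.003,0]'|grep -E "force|eef"; python3 -m creep '[-0.0015,0.0002,0.003,0,-0.0015,0.0002,0.003,0]'|grep -E "force|eef"; python3 -m creep '[0,0,0,0,0,0,0,0,0,0,0,0,0,0,0,0]' 1|tail -4; python3 -m creep '[0.01,-0.001,-0.02,0,0.034,-0.005,-0.074,0,0.065,-0.01,-0.145,0,0.09,-0.014,-0.2,0,0.1,-0.015,-0.22,0]'>/dev/null; python3 - <<'E'
from h import *
st(); marks("upper_tray","tray_lip","lower_tray","lid","jar")
im=get_image("top");W=world(im);m=(W[...,2]>.035)&(abs(W[...,0]-.545)<.12)&(abs(W[...,1]-.194)<.06)&(W[...,2]<.09);q=W[m];print(len(q),cv2.minAreaRect(q[:,:2].astype(np.float32)))
m=(W[...,2]>.026)&(W[...,2]<.05)&(abs(W[...,0]-.435)<.05)&(abs(W[...,1]+.003)<.05);q=W[m][:,:2];print("bar",len(q),q.mean(0),cv2.minAreaRect(q.astype(np.float32)))
im=get_image('side');cv2.imwrite('pics/nest2.png',cv2.resize(im['frame'][210:290,220:420],(800,320),interpolation=2)[:,:,::-1])
E
```

```text
eef_pos: [0.551, 0.1964, 0.0688]
ft_force: [-0.3, 0.1, 2.4]
finger_force: 65.9
eef_pos: [0.5511, 0.1965, 0.0687]
ft_force: [-0.2, -0.7, 10.5]
finger_force: 67.1
orientation: [-0.214, 0.009, 0.976, -0.031]
ft_force: [-0.3, 0.3, -0.1]
width: 0.0853
finger_force: 0.0
J [ 0.149  0.72   1.303  0.006  1.546 -1.405] p [0.5533 0.1969 0.1924] x [-0.912  0.03   0.41 ] y [ 0.005  0.998 -0.063] z [-0.411 -0.055 -0.91 ] t 33.48 F [1.1 0.2 0.3] w 0.0851 ff 0.0
top upper_tray [(0.85, [0.164, 0.322, 0.004]), (0.76, [0.338, 0.185, -0.0]), (0.56, [0.543, 0.198, 0.037])]
top tray_lip [(0.77, [0.463, 0.194, 0.049])]
top lower_tray [(0.43, [0.549, 0.192, -0.005])]
top lid [(0.9, [0.351, -0.155, -0.0]), (0.72, [0.44, -0.003, -0.001])]
top jar [(0.59, [0.505, -0.219, -0.002])]
side upper_tray [(0.89, [0.544, 0.192, 0.038]), (0.79, [0.342, 0.182, 0.001])]
side tray_lip [(0.87, [0.283, 0.239, 0.018]), (0.74, [0.466, 0.194, 0.05])]
side lower_tray [(0.7, [0.546, 0.197, -0.0]), (0.31, [0.754, 0.006, 0.0]), (0.27, [0.464, 0.195, 0.053])]
side lid [(0.96, [0.352, -0.154, -0.0]), (0.87, [0.438, -0.003, -0.005]), (0.66, [0.677, -0.445, 0.001])]
side jar [(0.7, [0.505, -0.218, 0.003]), (0.46, [0.437, -0.004, -0.007])]
602 ((0.5290080308914185, 0.1864037811756134), (0.1336447298526764, 0.04759959504008293), 6.916088104248047)
bar 144 [ 0.43463418 -0.00278235] ((0.42853161692619324, -0.004984267055988312), (0.07001234591007233, 0.05147873982787132), 36.96058654785156)
```

View pics/nest2.png

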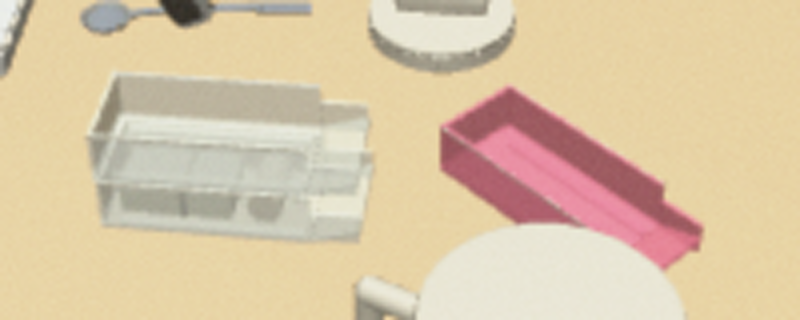

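The view shows the empty upper tray nested flush on the lower one (88-372, 75-240). On to the lid.

```bash
python3 -c "
from h import *
plan([.443,-.003,.11],-8.7,.13)"
```

```text
call 0 [ 0.06  -0.195  0.126] -0.048
call 1 [ 0.074 -0.19   0.126] -0.048
```

```bash
python3 -m creep '[0.015,-0.05,0.02,-0.01,0.03,-0.1,0.05,-0.02,0.045,-0.15,0.08,-0.03,0.06,-0.195,0.126,-0.048,0.06,-0.195,0.126,-0.048]' 0.5 >/dev/null; python3 -m creep '[0.015,-0.04,0.03,-0.01,0.03,-0.09,0.06,-0.02,0.05,-0.14,0.09,-0.03,0.074,-0.19,0.126,-0.048,0.074,-0.19,0.126,-0.048]'>/dev/null; python3 -m creep '[0,0,0,0]'>/dev/null; python3 -c "
from h import *
st();plan([.443,-.003,.047])"
```

```text
J [-0.181  0.688  1.731 -0.142  1.145 -1.794] p [ 0.4429 -0.004   0.1102] x [-0.899 -0.117  0.423] y [-0.129  0.992  0.   ] z [-0.419 -0.054 -0.906] t 35.1 F [ 0.4  0.2 -0.6] w 0.0428 ff 0.0
call 0 [-0.054  0.002  0.114] 0.0
```

```bash
python3 -m creep '[-0.015,0,0.03,0,-0.03,0.001,0.065,0,-0.045,0.002,0.095,0,-0.052,0.002,0.11,0,-0.054,0.002,0.114,0]' | sed -n 2,4p; python3 -m creep '[0,0,0,0,0,0,0,0,0,0,0,0,0,0,0,0,0,0,0,0]' 0.1 45; python3 -c "
from h import *
st()"
```

```text
eef_pos: [0.4441, -0.0015, 0.0463]
orientation: [-0.216, -0.065, 0.974, -0.014]
ft_force: [-0.6, -0.9, -0.2]
time: 35.93
eef_pos: [0.4442, -0.0022, 0.0479]
orientation: [-0.215, -0.064, 0.974, -0.015]
ft_force: [0.8, 2.0, 2.6]
width: 0.0167
finger_force: 42.1
J [-0.176  0.797  1.744 -0.151  1.02  -1.773] p [ 0.4442 -0.0022  0.0479] x [-0.9   -0.119  0.42 ] y [-0.132  0.991 -0.001] z [-0.417 -0.056 -0.907] t 35.93 F [0.8 2.  2.6] w 0.0167 ff 42.1
```

```bash
python3 -m creep '[0.01,0,-0.02,0,0.035,0,-0.075,0,0.065,0,-0.14,0,0.09,0,-0.195,0,0.113,0,-0.245,0]'>/dev/null; python3 -m creep '[0.01,0,-0.02,0,0.01,0,-0.02,0]'>/dev/null; python3 - <<'E'
from h import *
st(); marks("lid","jar")
im=get_image("side"); c=[k for k in cut_out(im,"lid")]
for k in c[:3]:
    q=world(im,k["mask"]); print(k["conf"],len(q),np.median(q,0).round(3),cv2.minEnclosingCircle(q[:,:2].astype(np.float32)))
    if np.median(q[:,2])>.08:
        q=q[abs(q[:,2]-np.median(q[:,2]))<.02]; A=np.c_[q[:,:2],np.ones(len(q))]
        for _ in range(8):
            s,_r,_,_=np.linalg.lstsq(A,q[:,2],rcond=None); e=abs(A@s-q[:,2]); g=e<max(.002,np.median(e)*1.5); A,q=A[g],q[g]
        print("plane slope deg",np.degrees(np.arctan(s[:2])),len(q))
E
```

```text
J [-0.176  0.55   1.679 -0.133  1.326 -1.82 ] p [ 0.445  -0.0025  0.196 ] x [-0.901 -0.119  0.416] y [-0.132  0.991 -0.003] z [-0.412 -0.057 -0.909] t 36.52 F [ 1.3 -0.7 -0.3] w 0.0168 ff 42.1
top lid [(0.61, [0.353, -0.156, -0.004]), (0.51, [0.44, -0.003, 0.146])]
top jar [(0.7, [0.506, -0.217, -0.001])]
side lid [(0.8, [0.353, -0.154, 0.001]), (0.73, [0.435, -0.003, 0.142]), (0.17, [0.507, -0.22, 0.003])]
side jar [(0.94, [0.506, -0.221, 0.003])]
0.85 748 [0.43  0.018 0.162] ((0.433430016040802, -0.15191885828971863), 0.20569884777069092)
plane slope deg [ 0.07490497 -3.39312587] 248
0.81 610 [ 0.351 -0.135  0.018] ((0.351502001285553, -0.1660149097442627), 0.06608866155147552)
```

```bash
python3 -c "
from h import *
plan([.5135,-.2185,.196],0,.12)"
```

```text
call 0 [-0.036 -0.224 -0.021] 0.0
call 1 [-0.036 -0.224 -0.021] 0.0
```

```bash
python3 -m creep '[-0.005,-0.03,-0.003,0,-0.014,-0.09,-0.008,0,-0.025,-0.15,-0.014,0,-0.036,-0.22,-0.02,0,-0.045,-0.28,-0.027,0]'>/dev/null; python3 -m creep '[-0.01,-0.06,-0.006,0,-0.018,-0.11,-0.01,0,-0.025,-0.15,-0.014,0,-0.027,-0.168,-0.015,0,-0.027,-0.168,-0.015,0]'>/dev/null; python3 -m creep '[0,0,0,0,0,0,0,0]'>/dev/null;python3 - <<'E'
from h import *
st();marks("lid","jar"); plan([.5135,-.2185,.16])
E
```

```text
J [-0.48   0.668  1.409 -0.247  1.434 -2.104] p [ 0.5137 -0.2176  0.197 ] x [-0.898 -0.121  0.423] y [-0.133  0.991  0.001] z [-0.42  -0.055 -0.906] t 37.92 F [-0.6 -0.1 -0.4] w 0.0169 ff 42.1
top lid []
top jar []
side lid [(0.85, [0.351, -0.156, 0.004]), (0.66, [0.507, -0.218, 0.145]), (0.64, [0.777, 0.194, -0.003])]
side jar [(0.87, [0.505, -0.22, 0.002])]
call 0 [-0.03  -0.001  0.069] 0.0
```

```bash
python3 -m creep '[-0.008,-0.001,0.015,0,-0.016,-0.002,0.033,0,-0.022,-0.003,0.05,0,-0.028,-0.003,0.064,0,-0.028,-0.003,0.064,0]' |grep -E "eef|ft"; python3 -m creep '[-0.002,0,0.004,0,-0.004,0,0.009,0,-0.005,0,0.011,0,-0.005,0,0.011,0]' |grep -E "eef|ft"; python3 -m creep '[-0.001,0,0.002,0,-0.001,0,0.002,0]' |grep -E "eef|ft"
```

```text
eef_pos: [0.5125, -0.2198, 0.1599]
ft_force: [-0.1, 0.4, -0.5]
eef_pos: [0.5138, -0.2204, 0.1563]
ft_force: [-0.1, 0.1, -0.7]
eef_pos: [0.5139, -0.2205, 0.1553]
ft_force: [0.1, 0.4, -0.4]
```

```bash
for i in 1; do python3 -m creep '[-0.001,0,0.002,0,-0.001,0,0.002,0]' |grep -E "eef|ft"; done; python3 -m creep '[-0.001,0,0.002,0,-0.001,0,0.002,0]' |grep -E "eef|ft"
```

```text
eef_pos: [0.514, -0.2205, 0.1542]
ft_force: [0.5, 0.7, -0.4]
eef_pos: [0.514, -0.2204, 0.1539]
ft_force: [0.2, 1.3, 4.1]
```

```bash
python3 -m creep '[0,0,0,0,0,0,0,0,0,0,0,0,0,0,0,0]' 0.55|tail -3; python3 -m creep '[0.01,0,-0.02,0,0.034,0,-0.074,0,0.07,0,-0.15,0,0.1,0,-0.22,0,0.12,0,-0.26,0]'>/dev/null; python3 -m creep '[0.05,-0.04,-0.05,0,0.1,-0.08,-0.1,0,0.15,-0.12,-0.1,0,0.2,-0.15,-0.1,0,0.25,-0.15,-0.1,0]'>/dev/null; python3 -m creep '[0.05,-0.04,0,0,0.1,-0.08,0,0,0.15,-0.12,0,0,0.2,-0.15,0,0,0.25,-0.15,0,0]'>/dev/null; python3 - <<'E'
from h import *
st();marks("lid","jar","upper_tray")
for n in("top","side"):
    im=get_image(n);W=world(im)
    d=np.hypot(W[...,0]-.507,W[...,1]+.219); q=W[(d<.047)&(W[...,2]>.11)&(W[...,2]<.133)]; q=q if len(q) else W[d<.05]
    A=np.c_[q[:,:2],np.ones(len(q))]; g=np.ones(len(q),bool)
    for _ in range(6):
        s=np.linalg.lstsq(A[g],q[g,2],rcond=None)[0]; e=abs(A@s-q[:,2]); g=e<2.5*np.median(e[g])
    print(n,len(q),"disc z",np.array([.507,-.219,1])@s,"slopes deg",np.degrees(np.arctan(s[:2])))
    q=W[(d<.075)&(W[...,2]>.115)&(W[...,2]<.15)]; print(cv2.minEnclosingCircle(q[:,:2].astype(np.float32)))
E
```

```text
ft_force: [0.5, -0.2, 0.1]
width: 0.0468
finger_force: 0.0
J [-0.902  0.329  1.292 -0.378  1.74  -2.626] p [ 0.3291 -0.3985  0.4478] x [-0.899 -0.117  0.422] y [-0.13   0.991 -0.002] z [-0.418 -0.057 -0.907] t 41.05 F [ 0.6 -0.2 -0.2] w 0.0471 ff 0.0
top lid [(0.91, [0.511, -0.222, 0.104])]
top jar [(0.52, [0.509, -0.221, -0.005])]
top upper_tray [(0.85, [0.34, 0.186, -0.002]), (0.62, [0.548, 0.198, 0.036]), (0.62, [0.164, 0.324, 0.005])]
side lid [(0.8, [0.51, -0.222, 0.104]), (0.79, [0.352, -0.154, 0.004])]
side jar [(0.94, [0.505, -0.217, 0.001])]
side upper_tray [(0.93, [0.166, 0.321, -0.0]), (0.81, [0.543, 0.192, 0.04]), (0.61, [0.347, 0.183, -0.0])]
top 782 disc z 0.12369459451076824 slopes deg [-0.12139837 -0.09965505]
((0.5051424503326416, -0.2209158092737198), 0.05320055037736893)
side 224 disc z 0.12437416704731741 slopes deg [-0.0086155  -0.32666468]
((0.5067800283432007, -0.21751053631305695), 0.053986143320798874)
```

```bash
python3 - <<'E'
from h import *
for n in("top","side"):
    im=get_image(n);h=cv2.cvtColor(im["frame"],cv2.COLOR_RGB2HSV);s=((h[...,0]<15)&(h[...,1]>150)&(h[...,2]>90)).astype(np.uint8);k,L,t,c=cv2.connectedComponentsWithStats(s)
    W=world(im);print(n,[(c[i].round().tolist(),int(t[i,4]),np.nanmedian(W[L==i],0).round(2).tolist()) for i in range(1,k) if t[i,4]>8])
print(hand_in())
E
```

```text
top [([622.0, 284.0], 183, [0.23, -0.95, -0.09]), ([636.0, 302.0], 19, [0.17, -0.99, -0.09])]
side [([330.0, 84.0], 226, [0.57, -1.5, -0.09]), ([395.0, 120.0], 215, [0.21, -0.96, -0.09])]
the job is handed in; nothing more can be done
None
```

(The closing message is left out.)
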